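# Set the samples out on their station pads

## Task

Pick the four samples out from the other things on the bench and stand each one upright in the middle of its station pad: the black specimen mount on the red pad, the cream mount on the yellow pad, the blue-capped vial on the blue pad and the white-capped vial on the green pad. Leave the grease tin and the blank flange where they stand.

Things in the scene. Friction and masses are not known exactly. Their poses are not given: they have to be found in the camera images.
- black_mount_c (a point): Black specimen mount: an upright solid disc, black all over, 30 mm in diameter, 18 mm high, about 30 g. Starts standing on the worktop. Origin at its centre, half-way up; z points up along its axis.
- cream_mount_c (a point): Cream specimen mount: an upright solid disc, pale cream all over, 30 mm in diameter, 14 mm high, about 30 g. Starts standing on the worktop. Origin at its centre, half-way up; z points up along its axis.
- blue_vial_c (a point): Blue-capped sample vial: cream bottle with a blue screw cap, 48 mm high in all, about 30 g; body 23 mm in diameter up to 38 mm, cap 18 mm in diameter above. Starts upright on the worktop. Origin at its centre, half-way up; z points up along its axis.
- white_vial_c (a point): White-capped sample vial: cream bottle with a white screw cap, otherwise the same as the blue-capped one (48 mm high, body 23 mm in diameter up to 38 mm, cap 18 mm). Starts upright on the worktop. Origin at its centre, half-way up; z points up along its axis.
- tin_c (a point): Grease tin, not a sample: round silvery-white tin with lid, 53 mm in diameter, 26 mm high, loose; it stays where it is. Origin at its centre, half-way up; z points up along its axis.
- flange_c (a point): Blank flange, not a sample: flat round bare-steel disc with a bevelled rim, 55 mm in diameter, 8 mm high, loose; it stays where it is. Origin at its centre, half-way up; z points up along its axis.
- pad_red_top (a point): Red station pad: low round puck with a red outer ring and a grey centre, 60 mm in diameter, 8 mm high, flat on top, fixed to the worktop. This point is the centre of its top face; z points up.
- pad_yellow_top (a point): Yellow station pad: low round puck with a yellow outer ring and a grey centre, 60 mm in diameter, 8 mm high, flat on top, fixed to the worktop. This point is the centre of its top face; z points up.
- pad_green_top (a point): Green station pad: low round puck with a green outer ring and a grey centre, 60 mm in diameter, 8 mm high, flat on top, fixed to the worktop. This point is the centre of its top face; z points up.
- pad_blue_top (a point): Blue station pad: low round puck with a blue outer ring and a grey centre, 60 mm in diameter, 8 mm high, flat on top, fixed to the worktop. This point is the centre of its top face; z points up.

How it is judged:
By the outcome, as a careful person would: the job done as asked, in the order asked, and still so for the second after the job is handed in, with the robot touching nothing.
It also fails if it takes over 96 s, if anything falls off the work surface, if the arm or the gripper's body presses on something with over 40 N, if the wrist force passes 120 N, or if a joint passes its speed limit or range.

## Robot

A 7-joint arm with a two-finger parallel gripper is mounted at the origin on a cart in front of the work surface, level with it; the furniture and walls round the work are solid. World frame = base frame: x ahead of the robot, y to its left, z up, the work surface at z = 0. Lengths are in mm, angles in rad, forces in N, time in s.
With the tool pointing down it reaches from about 425 to 1025 mm from the base axis. Payload 3.6 kg.
Tool frame: the origin (TCP) lies between the finger pads; the fingertips stand 22 mm ahead of it and the grasp point (between the pads) lies 3 mm ahead of it; y points along the fingers, z is the direction in which the jaws open and shut, and the axes are right-handed (so a half turn about y gives the same grasp; the last joint's range is limited). The gripper opens to 85 mm and grips with 20 to 120 N. Pads are 22 mm wide; open, the fingers measure 114 mm over their backs; the gripper's body (76 mm by 85 mm) begins 54 mm behind the grasp point. The pads swing forward as they close: fully open they stand 13 mm farther back than shut.
Start: joints at [1.246, 0.591, 0.048, 1.609, -0.033, 0.943, -0.034], TCP at [166.556, -705.612, 253.302] pointing down, gripper open.
Joint ranges: [-2.69, 2.69], [-0.47, 2.24], [-1.27, 1.36], [0.19, 2.51], [-1.53, 4.68], [0.08, 2.07], [-3.09, 3.09]. Speed limits (rad/s): [2.57, 2.57, 3.14, 3.14, 3.14, 3.14, 3.14].

## Interface

Orientations are given as [roll, pitch, yaw] about the fixed x, y, z axes, in that order (R = Rz(yaw) Ry(pitch) Rx(roll)).
In Python, from rig import monitor, imaging, arm gives the robot as it stands.
- The arm moves only by the tool send_rows, never from a script. Its argument "commands" is one flat list of numbers, 7 for each row, row after row: the gripper command: -1 is shut, 1 is fully open, values between are in proportion, then the shift along the tool's x, y, z each as a share of 0.25 m, from -1 to 1, then the turn, a rotation vector about the tool's x, y, z each as a share of 30 degrees, from -1 to 1. A call has 1 to 20 rows; each row is the pose to reach, as a shift and turn from the pose commanded when the call began, along the tool's axes at that moment; what a row does not reach only later rows make up. A row lasts 1/10 s, in which the tool goes at most 50 mm and 8.59 degrees, less where a joint would pass 70% of its speed; a pose out of reach is approached as far as the arm can. A call with a number of a shift or a turn outside -1 to 1 is refused whole. A call with a gripper value outside its range is refused whole. The fingers move at their own pace and stop on an object; "grip_force" is the grip in N (left out, the last holds). Time passes only in rows, so rows that repeat a pose let the fingers close. It gives the time, the measured TCP pose, the force and the opening at its end, in the units of the state.
- monitor.get_state(): the state, without advancing time (a new reading comes with each control period).
- imaging.get_image(name): name is "scene" or "top" or "wrist"; returns (picture, depth): 480x640x3 uint8, blue, green, red; 480x640 float32, mm along the optical axis (not along the pixel's ray), 0 where there is no reading.
- imaging.calibration(name): a dict with "mtx" (3x3 intrinsics, pixels), "xyz" and "attitude" of the camera in the world; the wrist camera has in their place "mount" (4x4, takes a point from camera to tool coordinates, whose origin is the TCP and whose axes are the tool frame's). Camera axes: x right, y up, looking along -z (the intrinsics and any distortion apply to the point x, -y, -z); pixel columns grow to the right and rows downward; lengths in mm; the calibration is good to about 2 mm. The wrist camera is an equidistant fisheye: a pixel r from the principal point sees the ray r / f radians off the axis. A picture is of the moment at which its call begins: read the wrist's pose just before it. calibration takes no time and is no camera call.
- arm.sign_off(): hands the job in, once; it reports no verdict.
The state is a dict: "clock": time; "qpos": joint angles; "joint_velocities": joint speeds; "tau": joint torques, N m; "ee_pos": TCP position; "tcp_rot": TCP orientation; "ft_force": force on the tool from outside, world axes, zero at the start; "torque": the same for the moment, N m; "opening": finger opening in mm.
Only numpy, scipy, OpenCV 4.12 (cv2) and the standard library are available. Lean on these libraries where they do the work, as an engineer would, in place of code of your own. Each camera call takes 0.05 s, during which the arm holds its last target.

## Working session

There is one attempt and no reset: what is moved stays moved. The work goes in short steps, Python scripts to look and compute and a tool call to move; the robot and the scene stay as the last step left them, time stands still between calls to the robot, and variables do not carry over. Pictures are saved under pics/ and viewed, and the job is handed in when it is done.

Besides the shell and the picture viewer there is one more tool, called after "Call:" as name(argument=value, ...) on one line, values as JSON. send_rows: Moves the arm, as the interface text tells. Its arguments: {"type":"object","properties":{"commands":{"type":"array","items":{"type":"number","minimum":-1,"maximum":1}},"grip_force":{"type":"number"}},"required":["commands"]}

```bash
ls; mkdir -p pics
python3 - <<'E'
from rig import monitor, imaging, arm
import cv2,numpy as np
s=monitor.get_state();print(s)
for n in ["scene","top","wrist"]:
    p,d=imaging.get_image(n);cv2.imwrite(f"pics/{n}0.png",p);np.save(f"pics/{n}0.npy",d)
    print(n,imaging.calibration(n))
E
```

```text
pics
{'clock': 0.0, 'qpos': array([ 1.24548363,  0.59213035,  0.04832517,  1.60982461, -0.03330803,
        0.94271513, -0.03372425]), 'joint_velocities': array([ 0.00017802,  0.00179747, -0.00060899,  0.00153197, -0.00095895,
        0.00053318,  0.00140445]), 'tau': array([-9.98532278e-05, -5.48685908e+01,  1.54661871e+00, -1.98122352e+01,
        9.41658713e-03,  8.87441944e-03,  1.54268628e-05]), 'ee_pos': array([ 166.37908657, -704.84749216,  252.13260385]), 'tcp_rot': array([-1.57306426e+00, -1.35898377e-04, -2.90974933e+00]), 'ft_force': array([ 0.39246364, -0.30795191,  0.440456  ]), 'torque': array([ 0.01439179, -0.02348112,  0.05869296]), 'opening': 85.37509624910419}
scene {'mtx': array([[453.15050524,   0.        , 324.76422181],
       [  0.        , 453.15050524, 243.10844919],
       [  0.        ,   0.        ,   1.        ]]), 'xyz': array([ 159.32006766, -373.99740246,  665.92430636]), 'attitude': array([ 0.7624088 , -0.01825476, -0.57890665])}
top {'mtx': array([[481.54154399,   0.        , 318.21669033],
       [  0.        , 481.54154399, 240.82905094],
       [  0.        ,   0.        ,   1.        ]]), 'xyz': array([ 288.1078538 ,  106.66419738, 1057.12217373]), 'attitude': array([ 2.05458939e-01, -8.21932559e-04, -1.64508464e+00])}
wrist {'mtx': array([[371.64829954,   0.        , 316.23345329],
       [  0.        , 371.64829954, 239.04181776],
       [  0.        ,   0.        ,   1.        ]]), 'mount': array([[-3.14327871e-04, -9.59377809e-01, -2.82124299e-01,
        -7.00254348e+01],
       [ 4.44649115e-04,  2.82124151e-01, -9.59377801e-01,
        -1.20896554e+02],
       [ 9.99999852e-01, -4.27005502e-04,  3.37907010e-04,
         1.39262699e+00],
       [ 0.00000000e+00,  0.00000000e+00,  0.00000000e+00,
         1.00000000e+00]])}
```

View pics/scene0.png

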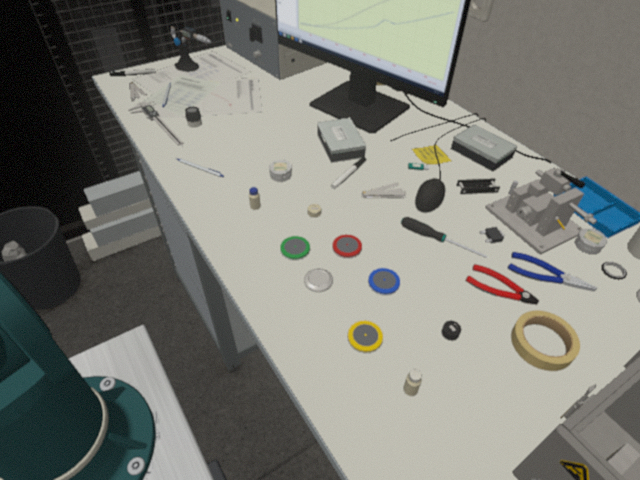

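View pics/top0.png

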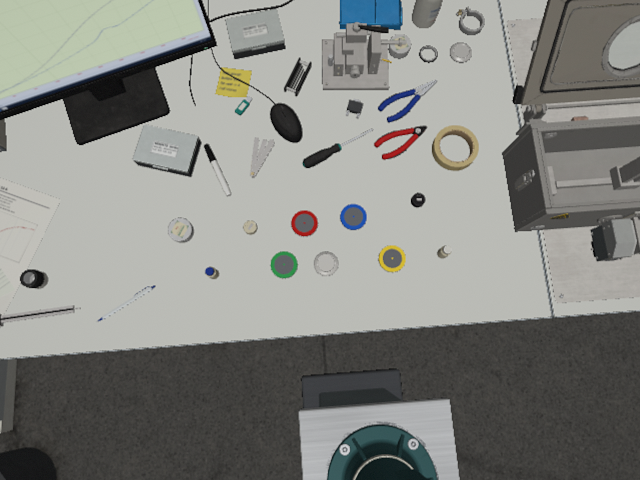

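View pics/wrist0.png

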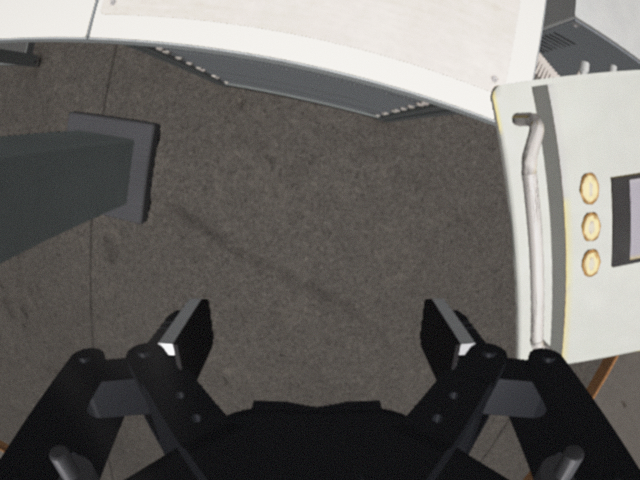

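The samples show up in the top view: black mount around (418,200), cream mount (250,227), blue vial (211,272), white vial (444,252). The pads are at (304,223), (353,217), (284,265) and (392,259). I'll zoom in and measure them.

```bash
cat > h.py <<'E'
import numpy as np,cv2
from scipy.spatial.transform import Rotation as Ro
from rig import monitor, imaging, arm
def cam(n):
    c=imaging.calibration(n);return c["mtx"],np.array(c["xyz"]),Ro.from_euler("xyz",c["attitude"]).as_matrix()
def ray(n,u,v):
    K,t,R=cam(n);d=np.stack([(u-K[0,2])/K[0,0],-(v-K[1,2])/K[1,1],-np.ones_like(u)],-1);return t,d@R.T
def atz(n,u,v,z):
    u=np.asarray(u,float);v=np.asarray(v,float);t,d=ray(n,u,v);return t+d*((z-t[2])/d[...,2])[...,None]
def proj(n,P):
    K,t,R=cam(n);c=(np.asarray(P,float)-t)@R;return np.array([K[0,0]*c[...,0]/-c[...,2]+K[0,2],K[1,1]*-c[...,1]/-c[...,2]+K[1,2]]).T
def cloud(n,d):
    v,u=np.mgrid[:480,:640].astype(float);t,r=ray(n,u,v);return t+r*d[...,None]
E
python3 - <<'E'
from h import *
im={n:cv2.imread(f"pics/{n}0.png") for n in("top","scene")}
D={n:np.load(f"pics/{n}0.npy") for n in im}
C={n:cloud(n,D[n]) for n in im}
for nm,u,v,z in [("black",418,200,18),("cream",250,227,14),("bvial",211,272,48),("wvial",444,252,48),("tin",180,229,26),("flange",326,263,8),("red",304,223,8),("blue",353,217,8),("green",284,265,8),("yellow",392,259,8),("far black",33,278,18),("r",400,45,26),("r2",461,52,10)]:
    P=atz("top",u,v,z);q=proj("scene",P)
    w=C["top"][v-12:v+13,u-12:u+13].reshape(-1,3)
    print(nm,P.round(),q.round(),"depthpt",C["top"][v,u].round(),"zmax",w[:,2].max().round(1),"zmed",np.median(w[:,2]).round(1))
a=cv2.resize(im["top"][180:300,160:470],None,fx=2.58,fy=2.58,interpolation=cv2.INTER_CUBIC);cv2.imwrite("pics/topz.png",a)
b=cv2.resize(im["scene"][150:400,230:480],(600,600),interpolation=cv2.INTER_CUBIC);cv2.imwrite("pics/scz.png",b)
E
```

```text
black [ 581. -141.   18.] [451. 327.] depthpt [ 581. -140.   19.] zmax 1057.1 zmed 0.7
cream [547. 239.  14.] [314. 208.] depthpt [547. 239.  14.] zmax 1057.1 zmed 0.5
bvial [447. 321.  48.] [253. 191.] depthpt [448. 321.  46.] zmax 1057.1 zmed 0.4
wvial [ 454. -175.   48.] [410. 372.] depthpt [ 455. -177.   42.] zmax 1057.1 zmed 1.0
tin [551. 391.  26.] [281. 167.] depthpt [551. 391.  26.] zmax 1057.1 zmed 24.6
flange [455.  76.   8.] [319. 278.] depthpt [455.  76.   7.] zmax 13.9 zmed 6.1
red [549. 118.   8.] [347. 244.] depthpt [549. 118.   7.] zmax 1057.1 zmed 7.4
blue [555.   8.   8.] [384. 280.] depthpt [554.   8.  11.] zmax 1057.1 zmed 7.6
green [457. 169.   8.] [295. 247.] depthpt [458. 169.   6.] zmax 1057.1 zmed 7.6
yellow [453. -70.   8.] [365. 335.] depthpt [453. -70.   9.] zmax 1057.1 zmed 7.7
far black [468. 713.  18.] [194. 117.] depthpt [464. 700.  40.] zmax 1057.1 zmed 30.0
r [ 965. -141.   26.] [591. 238.] depthpt [ 926. -126.   85.] zmax 1057.1 zmed 24.1
r2 [ 945. -290.   10.] [653. 297.] depthpt [ 947. -291.    7.] zmax 1057.1 zmed 4.8
```

View pics/topz.png

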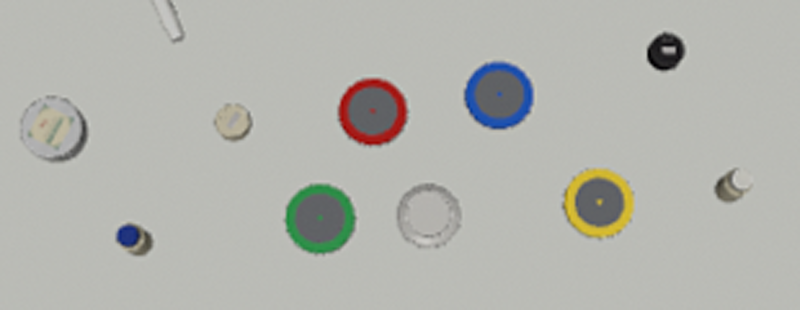

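View pics/scz.png

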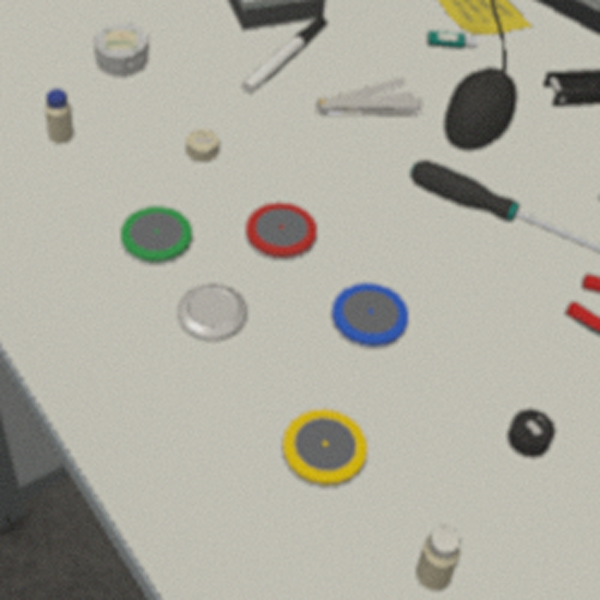

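```bash
cat >> h.py <<'E'
OBJ={"black":(581,-141,0,18,15),"cream":(547,239,0,14,15),"bvial":(447,321,0,48,9),"wvial":(454,-176,0,48,9),"tin":(551,391,0,26,26.5),"flange":(455,76,0,8,27.5),
"red":(549,118,0,8,30),"blue":(555,8,0,8,30),"green":(457,169,0,8,30),"yellow":(453,-70,0,8,30)}
def topc(C,x,y,h,r):
    m=(np.hypot(C[...,0]-x,C[...,1]-y)<r+14)&(abs(C[...,2]-h)<max(3,0.13*h) )
    P=C[m]
    (c,rad)=cv2.minEnclosingCircle(P[:,:2].astype(np.float32))
    return P[:,:2].mean(0).round(1),np.round(c,1),round(rad,1),len(P),P[:,2].mean().round(1)
E
python3 - <<'E'
from h import *
C={n:cloud(n,np.load(f"pics/{n}0.npy")) for n in("top","scene")}
im={n:cv2.imread(f"pics/{n}0.png") for n in C}
for k,(x,y,_,h,r) in OBJ.items():
    for n in C: print(k,n,*topc(C[n],x,y,h,r))
# colour rings
for n in C:
  hsv=cv2.cvtColor(im[n],cv2.COLOR_BGR2HSV)
  for k in("red","blue","green","yellow"):
    x,y,_,h,r=OBJ[k];v,u=np.mgrid[:480,:640];P=atz(n,u,v,8.)
    m=(hsv[...,1]>110)&(np.hypot(P[...,0]-x,P[...,1]-y)<40)
    pts=P[m][:,:2].astype(np.float32);c,rad=cv2.minEnclosingCircle(pts);print(k,n,"col",pts.mean(0).round(1),np.round(c,1),round(rad,1))
# height map right
A=np.concatenate([C[n][np.load(f"pics/{n}0.npy")>0].reshape(-1,3) for n in C])
print("table z",[np.median(C[n][(abs(C[n][...,0]-500)<150)&(abs(C[n][...,1]-50)<250)][:,2]) for n in C])
for x in range(150,1000,50):
    print(x,[ (int(np.percentile(s[:,2],98)) if len(s:=A[(A[:,0]>=x)&(A[:,0]<x+50)&(A[:,1]>=y)&(A[:,1]<y+50)])>4 else None) for y in range(-800,600,50)])
E
```

```text
black top [ 583.6 -142.2] [ 584.1 -141.8] 14.9 123 17.9
black scene [ 579.9 -142.5] [ 580.6 -142.3] 15.4 218 18.3
cream top [549.3 238.9] [549.2 238.9] 15.3 128 13.8
cream scene [545.2 237.7] [546.1 237.8] 15.4 113 14.1
bvial top [450.9 324.7] [451. 325.] 9.1 59 47.9
bvial scene [446.9 322.6] [448.4 324.5] 10.4 58 47.4
wvial top [ 459.5 -182.9] [ 459.9 -183.6] 9.3 63 47.7
wvial scene [ 455.3 -184. ] [ 456.4 -183.1] 9.4 131 48.5
tin top [551.8 391.7] [551.9 391.2] 27.3 406 25.7
tin scene [547.8 389.5] [547.  392.2] 28.2 272 26.1
flange top [455.7  76.4] [452.6  81.3] 32.7 370 7.6
flange scene [451.3  74.5] [452.2  75.6] 26.7 471 7.9
red top [550.4 117.5] [550.9 113.9] 41.6 470 8.0
red scene [546.3 116.1] [548.2 117.3] 31.2 524 8.5
blue top [556.5   6.6] [555.2  14.7] 37.7 471 8.0
blue scene [552.6   5.3] [553.8   6.3] 30.6 636 8.5
green top [459.7 169.3] [450.6 162.2] 40.7 499 7.9
green scene [456.1 167.1] [456.6 168.9] 30.6 521 8.5
yellow top [455.9 -69.6] [461.6 -70. ] 35.1 509 8.0
yellow scene [451.6 -71.6] [452.9 -70.2] 30.8 855 8.6
red top col [548.3 118.4] [549.6 118.3] 29.3
blu
[... 1774 characters left out ...]
0, 227, 225, 221, 27, 27, 26, 15, 14, 13, 21, 25, 19, 12, 11, 3, 21, 40, 41, 40, 3, 3]
750 [None, None, 5, 5, 5, 284, 305, 300, 299, 296, 3, 4, 13, 14, 12, 11, 3, 3, 37, 35, 8, 3, 35, 40, 40, 40, 3, 11]
800 [None, None, 2, 2, 3, 297, 331, 333, 335, 336, 3, 3, 14, 14, 13, 16, 4, 3, 36, 37, 10, 9, 3, 3, 11, 13, 288, 380]
850 [None, None, None, None, None, None, None, 5, 3, 3, 3, 12, 13, 11, 81, 52, 47, 13, 18, 5, 9, 5, 5, 322, 325, 349, 373, 365]
900 [None, None, None, None, None, None, 6, 4, 4, 9, 9, 8, 23, 91, 144, 127, 82, 18, 18, 3, 4, 346, 337, 325, 11, 13, 83, None]
950 [None, None, None, None, None, None, 5, 5, 3, 15, 10, 8, 27, 28, 107, 128, 98, 3, 37, 39, 39, 38, 4, 4, 37, 56, 12, 13]
```

Call:
send_rows(commands=[0.2, -0.92, 0, -0.7, 0, 0.443, 0, 0.2, -0.92, 0, -0.7, 0, 0.443, 0, 0.2, -0.92, 0, -0.7, 0, 0.443, 0, 0.2, -0.92, 0, -0.7, 0, 0.443, 0, 0.2, -0.92, 0, -0.7, 0, 0.443, 0, 0.2, -0.92, 0, -0.7, 0, 0.443, 0, 0.2, -0.92, 0, -0.7, 0, 0.443, 0, 0.2, -0.92, 0, -0.7, 0, 0.443, 0])

```text
clock: 0.95
ee_pos: [351.1, -481.4, 253.2]
tcp_rot: [-1.571, -0.0, -3.139]
ft_force: [-0.8, -1.1, 0.2]
opening: 51.0
```

Call:
send_rows(commands=[0.2, -0.32, 0, -0.96, 0, 0, 0, 0.2, -0.32, 0, -0.96, 0, 0, 0, 0.2, -0.32, 0, -0.96, 0, 0, 0, 0.2, -0.32, 0, -0.96, 0, 0, 0, 0.2, -0.32, 0, -0.96, 0, 0, 0, 0.2, -0.32, 0, -0.96, 0, 0, 0])

```text
clock: 1.55
ee_pos: [431.9, -237.3, 253.2]
tcp_rot: [-1.574, 0.0, -3.134]
ft_force: [0.7, -0.9, -0.1]
opening: 51.6
```

Call:
send_rows(commands=[0.2, -0.604, 0.4, -0.4, 0, 0, 0, 0.2, -0.604, 0.4, -0.4, 0, 0, 0, 0.2, -0.604, 0.4, -0.4, 0, 0, 0, 0.2, -0.604, 0.4, -0.4, 0, 0, 0, 0.2, -0.604, 0.4, -0.4, 0, 0, 0, 0.2, -0.604, 0.4, -0.4, 0, 0, 0])

```text
clock: 2.15
ee_pos: [581.8, -143.3, 151.9]
tcp_rot: [-1.57, -0.002, -3.141]
ft_force: [-0.9, -0.8, 0.1]
opening: 51.3
```

```bash
cat >> h.py <<'E'
def wr(nm):
    s=monitor.get_state();p,d=imaging.get_image("wrist")
    if nm: cv2.imwrite(f"pics/{nm}.png",p)
    c=imaging.calibration("wrist");K=c["mtx"];M=c["mount"]
    v,u=np.mgrid[:480,:640].astype(float);x=(u-K[0,2])/K[0,0];y=(v-K[1,2])/K[1,1]
    th=np.hypot(x,y);th=np.maximum(th,1e-9)
    r=np.stack([np.sin(th)*x/th,-np.sin(th)*y/th,-np.cos(th)],-1)
    R=Ro.from_euler("xyz",s["tcp_rot"]).as_matrix()
    Pc=r*(d/np.cos(th))[...,None]
    T=Pc@M[:3,:3].T+M[:3,3]
    return s,p,d,T,T@R.T+s["ee_pos"]
E
python3 - <<'E'
from h import *
s,p,d,T,W=wr("w1")
print(s["ee_pos"],s["clock"])
print(topc(W,582,-142,18,15))
print("table",np.median(W[(d>0)&(abs(W[...,2])<15)][:,2]))
# fingers, tool coords
m=(d>0)&(abs(T[...,0])<25)&(abs(T[...,2])<60)&(T[...,1]<60)&(T[...,1]>-60)
for sg in(1,-1):
    q=T[m&(T[...,2]*sg>0)];print(len(q),q.min(0).round(),q.max(0).round())
E
```

```text
[ 581.79820745 -143.2562327   151.91461204] 2.15
(array([ 582.7, -142.4]), array([ 582.1, -142.5]), 15.4, 1355, np.float64(18.3))
table 0.49113315477399055
14507 [-17. -60.   0.] [14. 19. 60.]
14603 [-17. -60. -60.] [14. 19. -0.]
```

View pics/w1.png

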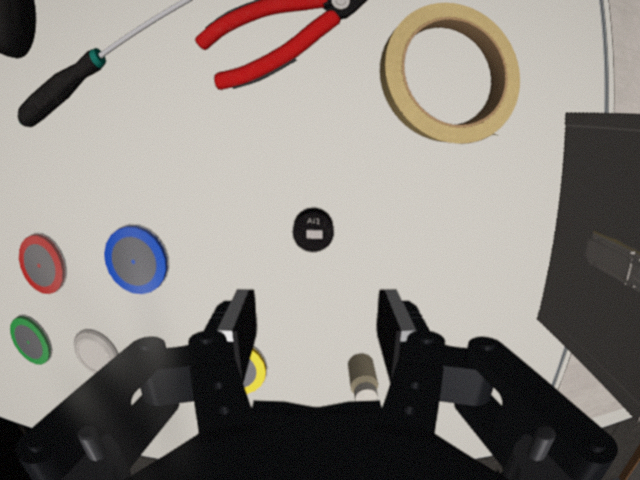

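Call:
send_rows(commands=[0.2, -0.002, 0.3, -0.002, 0, 0, 0, 0.2, -0.002, 0.42, -0.002, 0, 0, 0, 0.2, -0.002, 0.51, -0.002, 0, 0, 0, 0.2, -0.002, 0.51, -0.002, 0, 0, 0, 0.2, -0.002, 0.51, -0.002, 0, 0, 0, -1, -0.002, 0.51, -0.002, 0, 0, 0, -1, -0.002, 0.51, -0.002, 0, 0, 0, -1, -0.002, 0.51, -0.002, 0, 0, 0, -1, -0.002, 0.51, -0.002, 0, 0, 0, -1, -0.002, 0.51, -0.002, 0, 0, 0, -1, -0.002, 0.51, -0.002, 0, 0, 0], grip_force=40)

```text
clock: 3.3
ee_pos: [583.1, -143.2, 28.5]
tcp_rot: [-1.569, 0.004, 3.141]
ft_force: [-1.0, -1.5, 7.7]
opening: 28.3
```

Run:
```python
from h import *
s,p,d,T,W=wr("w2")
print(s["ee_pos"],s["clock"],s["ft_force"],s["opening"],s["tcp_rot"])
s=monitor.get_state();print(s["ee_pos"],s["ft_force"])
```

```text
[ 583.13893567 -143.21587931   28.45820101] 3.3 [-0.9722938  -1.503027    7.70080852] 28.269493381312266 [-1.5691283   0.00387038  3.14069499]
[ 583.11843851 -143.2183834    28.47090583] [-1.17808537 -2.21815125  6.97910394]
```

View pics/w2.png

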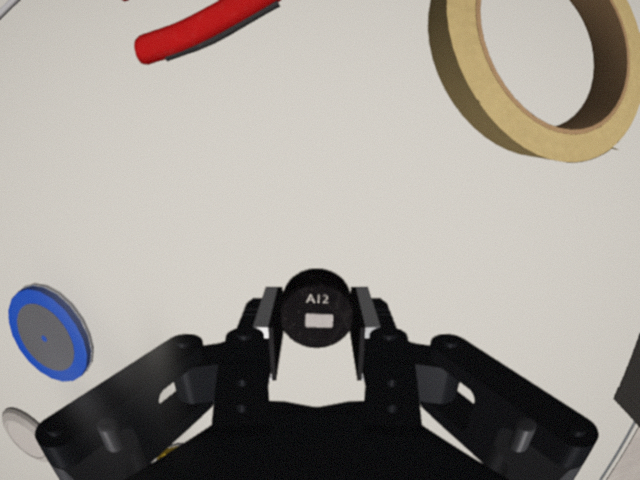

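Run:
```python
from h import *
s,p,d,T,W=wr(None)
for (u,v) in [(318,290),(318,275),(318,305),(318,318),(318,335),(318,345),(300,318),(340,318),(318,360),(318,400),(265,300),(272,292),(272,320),(272,350),(372,320),(250,350)]:
    print(u,v,T[v,u].round(1),W[v,u].round(1))
```

```text
318 290 [-11.5   9.8   2.4] [ 594.7 -145.6   18.8]
318 275 [-14.2  18.6   2.4] [ 597.4 -145.7   10. ]
318 305 [-4.3 11.3  2.4] [ 587.4 -145.6   17.2]
318 318 [ 1.3 10.7  2.4] [ 581.9 -145.6   17.7]
318 335 [ 9.2 10.6  2.4] [ 574.  -145.6   17.8]
318 345 [14.3 10.8  2.4] [ 568.9 -145.6   17.6]
300 318 [ 1.4 10.9 -4.8] [ 581.8 -138.4   17.6]
340 318 [ 1.5 11.1 11.2] [ 581.6 -154.5   17.4]
318 360 [34.2 28.2  2.5] [ 5.490e+02 -1.458e+02  1.000e-01]
318 400 [59.9 27.9  2.6] [ 5.234e+02 -1.458e+02  4.000e-01]
265 300 [ -9.9   4.  -17.5] [ 593.  -125.8   24.5]
272 292 [ -9.9  11.3 -15.6] [ 593.1 -127.6   17.2]
272 320 [ -9.8 -11.4 -13.2] [ 592.9 -130.    39.9]
272 350 [ -1.  -16.3 -13.1] [ 584.  -130.1   44.8]
372 320 [ -9.9 -11.6  20.4] [ 593.  -163.6   40.1]
250 350 [-11.  -31.7 -17.3] [ 594.  -125.9   60.2]
```

Call:
send_rows(commands=[-1, 0, -0.1, 0, 0, 0, 0, -1, 0, -0.28, 0, 0, 0, 0, -1, 0, -0.4, 0, 0, 0, 0, -1, 0.13, -0.4, -0.96, 0, 0, 0, -1, 0.13, -0.4, -0.96, 0, 0, 0, -1, 0.13, -0.4, -0.96, 0, 0, 0, -1, 0.13, -0.4, -0.96, 0, 0, 0, -1, 0.13, -0.4, -0.96, 0, 0, 0, -1, 0.13, -0.4, -0.96, 0, 0, 0, -1, 0.13, -0.4, -0.96, 0, 0, 0])

```text
clock: 4.4
ee_pos: [549.4, 99.9, 127.0]
tcp_rot: [-1.572, 0.002, -3.138]
ft_force: [0.1, -0.5, -0.2]
opening: 28.6
```

```bash
cat >> h.py <<'E'
def ringc(p,W,k):
    x,y,_,h,r=OBJ[k];hsv=cv2.cvtColor(p,cv2.COLOR_BGR2HSV)
    m=(hsv[...,1]>110)&(hsv[...,2]>60)&(np.hypot(W[...,0]-x,W[...,1]-y)<38)&(abs(W[...,2]-8)<5)
    q=W[m][:,:2].astype(np.float32);c,rad=cv2.minEnclosingCircle(q);return np.round(c,1),round(rad,1),len(q),q.mean(0).round(1)
E
python3 - <<'E'
from h import *
s,p,d,T,W=wr("w3")
print(s["ee_pos"],s["clock"],s["ft_force"],s["opening"],s["tcp_rot"])
print(ringc(p,W,"red"))
# mount in tool coords: dark top face plane
m=(d>0)&(abs(T[...,0])<22)&(abs(T[...,2])<13)&(T[...,1]>8)&(T[...,1]<32)
q=T[m];print(len(q),q.min(0),q.max(0),np.percentile(q[:,1],[5,50,95]))
t=q[abs(q[:,1]-11)<2];print(t.min(0),t.max(0),cv2.minEnclosingCircle(t[:,[0,2]].astype(np.float32)))
E
```

```text
[549.41161217  99.9110946  126.96288434] 4.4 [ 0.13257322 -0.48224988 -0.17039533] 28.614899238455752 [-1.57171061e+00  1.88924164e-03 -3.13782378e+00]
(array([548.8, 117.4]), 29.6, 2538, array([552.6, 117.5], dtype=float32))
4493 [-14.7908844    8.00867349 -12.95113174] [15.2860961  28.23597745 12.99915939] [ 9.23986974 10.35771965 22.6173559 ]
[-14.65347037   9.00486194 -12.94205082] [15.2860961  12.98224783 12.99915939] ((0.8049436807632446, -0.24277378618717194), 16.69166374206543)
```

View pics/w3.png

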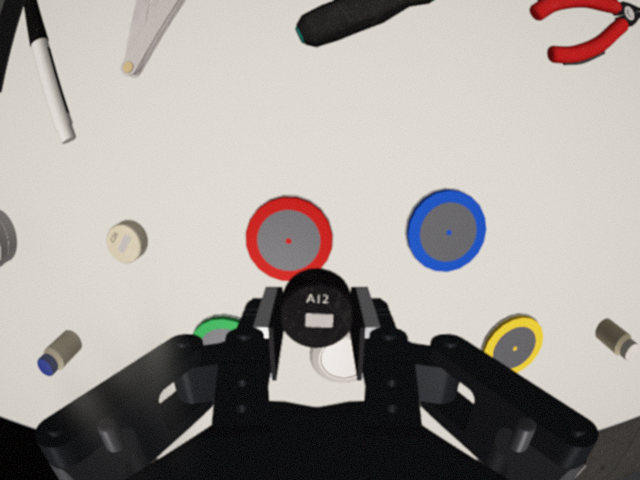

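Call:
send_rows(commands=[-1, 0, 0, -0.07, 0, 0, 0, -1, 0.001, 0.18, -0.07, 0, 0, 0, -1, 0.001, 0.3, -0.07, 0, 0, 0, -1, 0.001, 0.34, -0.07, 0, 0, 0, -1, 0.001, 0.35, -0.07, 0, 0, 0, -1, 0.001, 0.355, -0.07, 0, 0, 0, -1, 0.001, 0.355, -0.07, 0, 0, 0, -1, 0.001, 0.355, -0.07, 0, 0, 0])

```text
clock: 5.25
ee_pos: [550.0, 115.5, 38.3]
tcp_rot: [-1.571, 0.002, 3.141]
ft_force: [0.5, 0.6, -1.3]
opening: 28.4
```

```bash
cat >> h.py <<'E'
def held(T,ytop,tol=2,hw=13,r=16):
    m=(abs(T[...,0])<20)&(abs(T[...,2])<hw)&(abs(T[...,1]-ytop)<tol);q=T[m]
    return len(q),"x",np.percentile(q[:,0],[1,99]).round(1),"z",np.percentile(q[:,2],[1,99]).round(1),"y",np.median(q[:,1]).round(1)
E
python3 - <<'E'
from h import *
s,p,d,T,W=wr("w4")
print(s["ee_pos"],s["clock"],s["ft_force"],s["opening"],s["tcp_rot"])
print(ringc(p,W,"red"),held(T,10.4))
E
```

```text
[549.96993013 115.51670947  38.31088268] 5.25 [ 0.52383231  0.63146021 -1.29388939] 28.39240730711908 [-1.57136723e+00  2.36308828e-03  3.14109750e+00]
(array([548.8, 117.5]), 30.0, 3750, array([561.8, 118.4], dtype=float32)) (3642, 'x', array([-13.8,  14.1]), 'z', array([-12.4,  12.6]), 'y', np.float64(10.2))
```

View pics/w4.png

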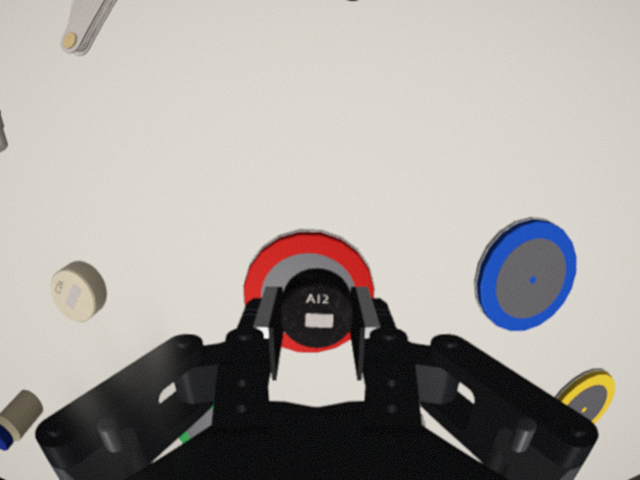

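Call:
send_rows(commands=[-1, 0.003, 0, -0.008, 0, 0, 0, -1, 0.003, 0.005, -0.008, 0, 0, 0, -1, 0.003, 0.008, -0.008, 0, 0, 0, -1, 0.003, 0.008, -0.008, 0, 0, 0, 0.1, 0.003, 0.008, -0.008, 0, 0, 0, 0.1, 0.003, 0.008, -0.008, 0, 0, 0, 0.1, 0.003, 0.008, -0.008, 0, 0, 0, 0.1, 0.003, 0.008, -0.008, 0, 0, 0, 0.1, 0.003, -0.1, -0.008, 0, 0, 0, 0.1, 0.003, -0.3, -0.008, 0, 0, 0, 0.1, 0.003, -0.36, -0.008, 0, 0, 0])

```text
clock: 6.4
ee_pos: [550.3, 117.8, 130.4]
tcp_rot: [-1.572, 0.005, 3.141]
ft_force: [0.9, 0.4, -0.1]
opening: 46.9
```

Run:
```python
from h import *
s,p,d,T,W=wr("w5")
print(s["ee_pos"],s["clock"],s["ft_force"],s["opening"],s["tcp_rot"])
print(ringc(p,W,"red"),topc(W,549,118,26,15),topc(W,548,238,14,15))
```

```text
[550.32781344 117.80092901 130.41797981] 6.4 [ 0.92296352  0.38856509 -0.11358017] 46.853567813365316 [-1.57214834  0.00535995  3.14106837]
(array([548.6, 117.5]), 29.8, 2643, array([550.8, 117.5], dtype=float32)) (array([548.4, 116.3]), array([547.5, 116.4]), 15.4, 1662, np.float64(26.3)) (array([548.1, 237.8]), array([547.6, 238.4]), 15.3, 1177, np.float64(14.3))
```

View pics/w5.png

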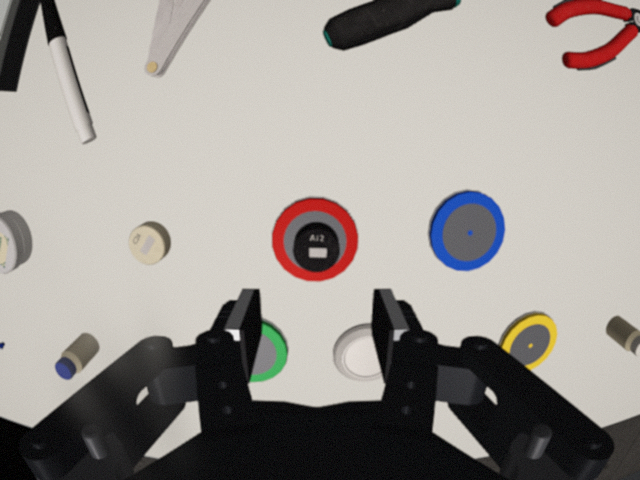

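Call:
send_rows(commands=[0.2, 0.007, 0, -0.482, 0, 0, 0, 0.2, 0.007, 0, -0.482, 0, 0, 0, 0.2, 0.007, 0, -0.482, 0, 0, 0, 0.2, 0.007, 0.2, -0.482, 0, 0, 0, 0.2, 0.007, 0.34, -0.482, 0, 0, 0, 0.2, 0.007, 0.412, -0.482, 0, 0, 0, 0.2, 0.007, 0.412, -0.482, 0, 0, 0, 0.2, 0.007, 0.412, -0.482, 0, 0, 0, -1, 0.007, 0.412, -0.482, 0, 0, 0, -1, 0.007, 0.412, -0.482, 0, 0, 0, -1, 0.007, 0.412, -0.482, 0, 0, 0, -1, 0.007, 0.412, -0.482, 0, 0, 0, -1, 0.007, 0.412, -0.482, 0, 0, 0, -1, 0.007, 0.412, -0.482, 0, 0, 0])

```text
clock: 7.85
ee_pos: [547.0, 238.1, 24.8]
tcp_rot: [-1.571, 0.001, 3.141]
ft_force: [-1.2, -0.8, 6.1]
opening: 28.3
```

Run:
```python
from h import *
s,p,d,T,W=wr("w6")
print(s["ee_pos"],s["clock"],s["ft_force"],s["opening"],s["tcp_rot"])
print(held(T,s["ee_pos"][2]-14))
```

```text
[546.99453301 238.10502408  24.77778164] 7.85 [-1.21326056 -0.77740483  6.08112933] 28.261270386327162 [-1.57121739e+00  9.77704743e-04  3.14128320e+00]
(3674, 'x', array([-15.1,  12.7]), 'z', array([-12.4,  12.6]), 'y', np.float64(10.5))
```

View pics/w6.png

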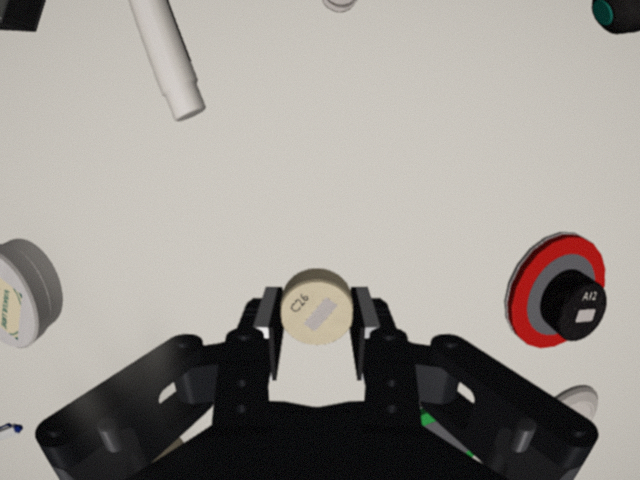

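Call:
send_rows(commands=[-1, 0, -0.1, 0, 0, 0, 0, -1, 0, -0.28, 0, 0, 0, 0, -1, 0, -0.4, 0, 0, 0, 0, -1, 0.374, -0.4, 0.96, 0, 0, 0, -1, 0.374, -0.4, 0.96, 0, 0, 0, -1, 0.374, -0.4, 0.96, 0, 0, 0, -1, 0.374, -0.4, 0.96, 0, 0, 0, -1, 0.374, -0.4, 0.96, 0, 0, 0, -1, 0.374, -0.4, 0.96, 0, 0, 0, -1, 0.374, -0.4, 0.96, 0, 0, 0])

```text
clock: 8.9
ee_pos: [451.9, -4.1, 124.0]
tcp_rot: [-1.57, -0.001, 3.137]
ft_force: [0.5, 0.5, -0.5]
opening: 28.7
```

Call:
send_rows(commands=[-1, 0, 0, 0.272, 0, 0, 0, -1, 0, 0, 0.272, 0, 0, 0, -1, 0, 0.16, 0.272, 0, 0, 0, -1, 0, 0.16, 0.272, 0, 0, 0, -1, 0, 0.16, 0.272, 0, 0, 0])

```text
clock: 9.4
ee_pos: [453.3, -68.1, 83.7]
tcp_rot: [-1.572, -0.002, -3.139]
ft_force: [-1.1, 0.5, 0.6]
opening: 28.1
```

Run:
```python
from h import *
s,p,d,T,W=wr("w7")
print(s["ee_pos"],s["clock"],s["ft_force"],s["opening"],s["tcp_rot"])
print(ringc(p,W,"yellow"),held(T,10.5))
```

```text
[453.26148394 -68.12520737  83.65665237] 9.4 [-1.09043069  0.52787188  0.58693366] 28.07294220192066 [-1.57183072e+00 -1.77070445e-03 -3.13874860e+00]
(array([454.2, -70.7]), 29.8, 3040, array([464.3, -70.8], dtype=float32)) (3668, 'x', array([-15.2,  12.7]), 'z', array([-12.4,  12.6]), 'y', np.float64(10.4))
```

View pics/w7.png

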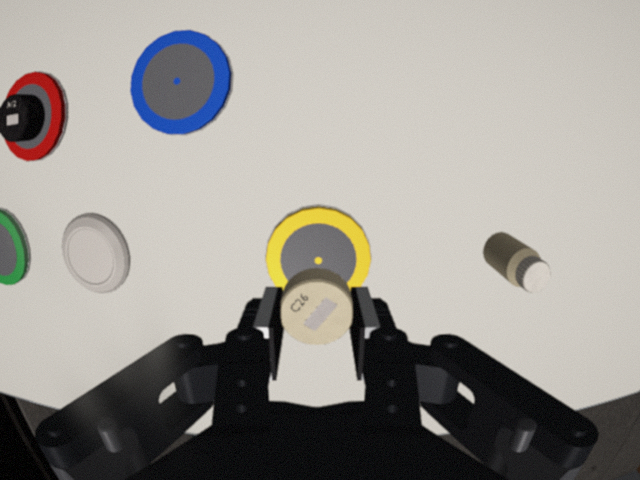

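Call:
send_rows(commands=[-1, 0.001, 0.1, 0.004, 0, 0, 0, -1, 0.001, 0.18, 0.004, 0, 0, 0, -1, 0.001, 0.192, 0.004, 0, 0, 0, -1, 0.001, 0.2, 0.004, 0, 0, 0, -1, 0.001, 0.2, 0.004, 0, 0, 0, -1, 0.001, 0.2, 0.004, 0, 0, 0])

```text
clock: 10.05
ee_pos: [453.4, -70.8, 35.1]
tcp_rot: [-1.571, 0.002, -3.141]
ft_force: [0.2, 0.0, -0.6]
opening: 28.4
```

Run:
```python
from h import *
s,p,d,T,W=wr("w8")
print(s["ee_pos"],s["clock"],s["ft_force"],s["opening"],s["tcp_rot"])
print(ringc(p,W,"yellow"),held(T,10.5))
```

```text
[453.42412604 -70.82004101  35.08976121] 10.05 [ 0.2388204   0.00097193 -0.63314401] 28.436952064924764 [-1.57068723e+00  1.90712749e-03 -3.14140244e+00]
(array([453.7, -70.7]), 30.0, 4277, array([464.6, -70.4], dtype=float32)) (3663, 'x', array([-15.1,  12.8]), 'z', array([-12.4,  12.7]), 'y', np.float64(10.4))
```

View pics/w8.png

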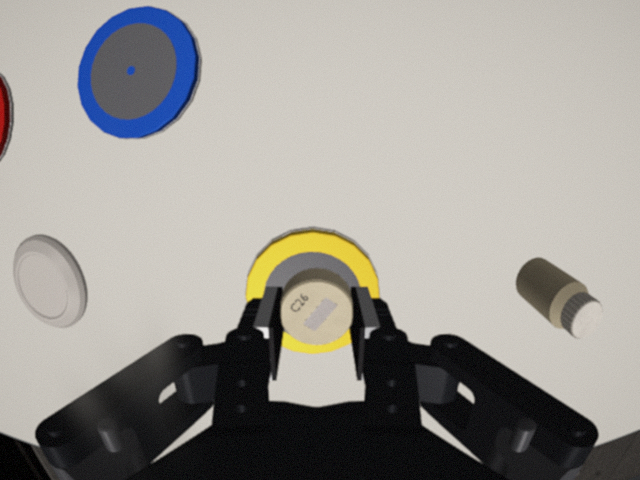

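Call:
send_rows(commands=[-1, 0.003, 0, -0.005, 0, 0, 0, -1, 0.003, 0.005, -0.005, 0, 0, 0, -1, 0.003, 0.008, -0.005, 0, 0, 0, -1, 0.003, 0.008, -0.005, 0, 0, 0, 0.1, 0.003, 0.008, -0.005, 0, 0, 0, 0.1, 0.003, 0.008, -0.005, 0, 0, 0, 0.1, 0.003, 0.008, -0.005, 0, 0, 0, 0.1, 0.003, 0.008, -0.005, 0, 0, 0, 0.1, 0.003, -0.1, -0.005, 0, 0, 0, 0.1, 0.003, -0.3, -0.005, 0, 0, 0, 0.1, 0.003, -0.4, -0.005, 0, 0, 0, 0.1, 0.003, -0.4, -0.005, 0, 0, 0])

```text
clock: 11.3
ee_pos: [454.0, -70.0, 137.0]
tcp_rot: [-1.57, 0.007, 3.141]
ft_force: [0.6, -0.0, -1.8]
opening: 46.8
```

Run:
```python
from h import *
s,p,d,T,W=wr("w9")
print(s["ee_pos"],s["clock"],s["ft_force"],s["opening"],s["tcp_rot"])
print(ringc(p,W,"yellow"),topc(W,454,-70,22,15))
p,d=imaging.get_image("top");cv2.imwrite("pics/t1.png",p);C=cloud("top",d)
print(topc(C,549,117,26,15),topc(C,454,-70,22,15),topc(C,450,324,48,9))
```

```text
[453.97963676 -70.01303016 136.96610797] 11.3 [ 0.56561298 -0.02204494 -1.76977346] 46.782116638864366 [-1.57030748  0.00685136  3.14111746]
(array([454. , -70.4]), 29.8, 2589, array([455.8, -70.7], dtype=float32)) (array([453.2, -71.4]), array([452.6, -71.2]), 15.3, 1548, np.float64(22.3))
(array([549.7, 116.4]), array([549.7, 116.6]), 15.1, 132, np.float64(26.0)) (array([452. , -71.2]), array([453.1, -71.2]), 14.8, 109, np.float64(21.8)) (array([450.8, 324.6]), array([451.2, 324.5]), 9.0, 59, np.float64(48.5))
```

View pics/w9.png

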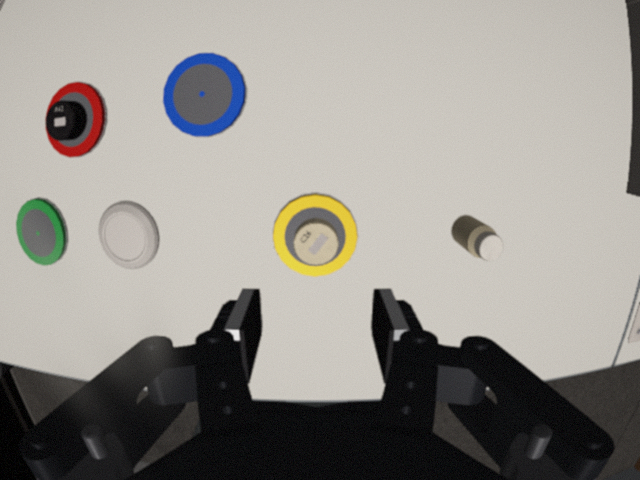

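Call:
send_rows(commands=[0.1, 0, 0, -0.98, 0, 0, 0, 0.1, 0, 0, -0.98, 0, 0, 0, 0.1, 0, 0, -0.98, 0, 0, 0, 0.1, 0, 0, -0.98, 0, 0, 0, 0.1, 0, 0, -0.98, 0, 0, 0])

```text
clock: 11.9
ee_pos: [450.7, 177.4, 132.2]
tcp_rot: [-1.569, -0.003, -3.141]
ft_force: [1.1, -0.5, 0.1]
opening: 46.9
```

Call:
send_rows(commands=[0.1, 0.012, 0, -0.596, 0, 0, 0, 0.1, 0.012, 0, -0.596, 0, 0, 0, 0.1, 0.012, 0, -0.596, 0, 0, 0, 0.1, 0.012, 0, -0.596, 0, 0, 0, 0.1, 0.012, 0, -0.596, 0, 0, 0])

```text
clock: 12.4
ee_pos: [447.6, 325.3, 132.0]
tcp_rot: [-1.569, -0.003, -3.138]
ft_force: [-0.4, -0.1, -0.5]
opening: 46.8
```

Run:
```python
from h import *
s,p,d,T,W=wr("w10")
print(s["ee_pos"],s["clock"],s["ft_force"],s["opening"],s["tcp_rot"],s["qpos"])
print(topc(W,450,324,48,9),topc(W,450,324,38,11.5))
```

```text
[447.56925951 325.31352869 131.98584728] 12.4 [-0.39738391 -0.1368455  -0.4678209 ] 46.769949248914365 [-1.56865455e+00 -2.73708170e-03 -3.13793913e+00] [-0.78410038  0.55603756  0.10098218  2.08665122 -0.10997879  0.50723867
 -2.16898155]
(array([450. , 324.9]), array([449. , 325.1]), 9.4, 792, np.float64(48.3)) (array([455.1, 324.9]), array([449.4, 325.1]), 11.7, 369, np.float64(36.7))
```

View pics/w10.png

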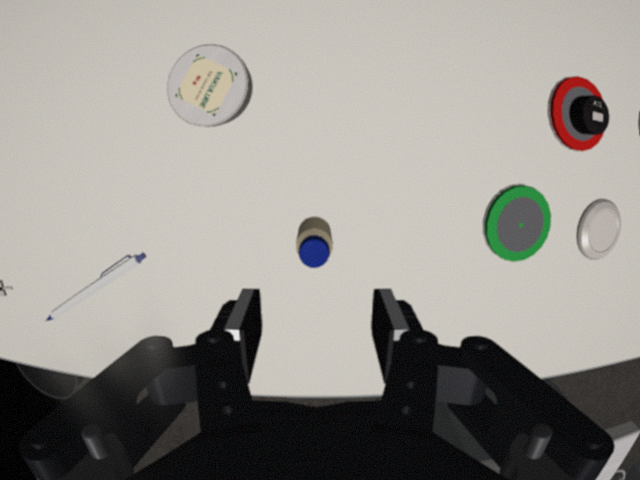

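Call:
send_rows(commands=[0.1, -0.006, 0.18, 0.001, 0, 0, 0, 0.1, -0.006, 0.34, 0.001, 0, 0, 0, 0.1, -0.006, 0.424, 0.001, 0, 0, 0, 0.1, -0.006, 0.424, 0.001, 0, 0, 0, 0.1, -0.006, 0.424, 0.001, 0, 0, 0, -1, -0.006, 0.424, 0.001, 0, 0, 0, -1, -0.006, 0.424, 0.001, 0, 0, 0, -1, -0.006, 0.424, 0.001, 0, 0, 0, -1, -0.006, 0.424, 0.001, 0, 0, 0, -1, -0.006, 0.424, 0.001, 0, 0, 0, -1, -0.006, 0.424, 0.001, 0, 0, 0])

```text
clock: 13.55
ee_pos: [451.5, 324.1, 29.5]
tcp_rot: [-1.572, 0.002, 3.141]
ft_force: [-0.8, -1.4, 6.8]
opening: 22.5
```

Run:
```python
from h import *
s,p,d,T,W=wr("w11")
print(s["ee_pos"],s["clock"],s["ft_force"],s["opening"],s["tcp_rot"])
print(held(T,s["ee_pos"][2]-48))
```

```text
[451.52385849 324.12908018  29.51204858] 13.55 [-0.76392589 -1.43175991  6.84783632] 22.495524964274995 [-1.57176233e+00  2.08372181e-03  3.14104156e+00]
(2022, 'x', array([-7.3, 10.2]), 'z', array([-11.4,  10.2]), 'y', np.float64(-19.2))
```

View pics/w11.png

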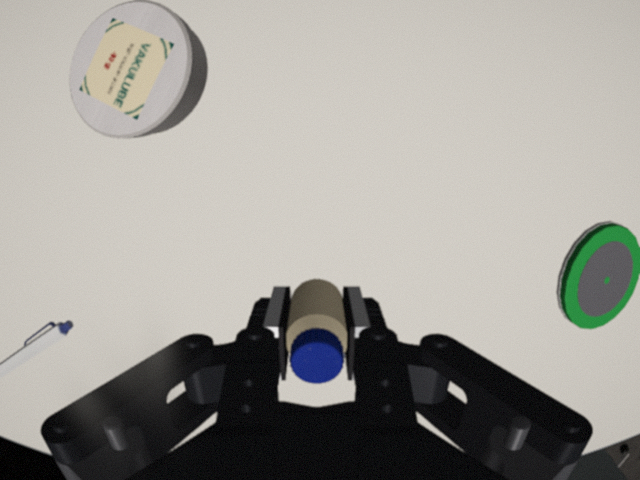

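Call:
send_rows(commands=[-1, 0, -0.1, 0, 0, 0, 0, -1, 0, -0.28, 0, 0, 0, 0, -1, 0, -0.4, 0, 0, 0, 0, -1, -0.42, -0.4, 0.96, 0, 0, 0, -1, -0.42, -0.4, 0.96, 0, 0, 0, -1, -0.42, -0.4, 0.96, 0, 0, 0, -1, -0.42, -0.4, 0.96, 0, 0, 0, -1, -0.42, -0.4, 0.96, 0, 0, 0, -1, -0.42, -0.4, 0.96, 0, 0, 0, -1, -0.42, -0.4, 0.96, 0, 0, 0])

```text
clock: 14.6
ee_pos: [556.5, 80.7, 128.5]
tcp_rot: [-1.57, 0.001, 3.135]
ft_force: [-0.4, 0.9, -0.7]
opening: 22.0
```

Call:
send_rows(commands=[-1, 0, 0, 0.308, 0, 0, 0, -1, 0, 0, 0.308, 0, 0, 0, -1, 0, 0.2, 0.308, 0, 0, 0, -1, 0, 0.32, 0.308, 0, 0, 0, -1, 0, 0.348, 0.308, 0, 0, 0, -1, 0, 0.348, 0.308, 0, 0, 0, -1, 0, 0.348, 0.308, 0, 0, 0, -1, 0, 0.348, 0.308, 0, 0, 0])

```text
clock: 15.4
ee_pos: [556.6, 7.9, 42.6]
tcp_rot: [-1.571, 0.003, -3.141]
ft_force: [-0.1, -0.1, 0.0]
opening: 22.3
```

Run:
```python
from h import *
s,p,d,T,W=wr("w12")
print(s["ee_pos"],s["clock"],s["ft_force"],s["opening"],s["tcp_rot"])
print(ringc(p,W,"blue"),held(T,-19.2))
```

```text
[556.57920289   7.94032716  42.56580838] 15.4 [-0.1021955  -0.13509917  0.00377   ] 22.319399723762885 [-1.57128479e+00  2.77919462e-03 -3.14058124e+00]
(array([556.1,   6.2]), 29.3, 3393, array([571.9,   6.2], dtype=float32)) (1948, 'x', array([-6.5, 10.1]), 'z', array([-11.2,   9.9]), 'y', np.float64(-19.2))
```

View pics/w12.png

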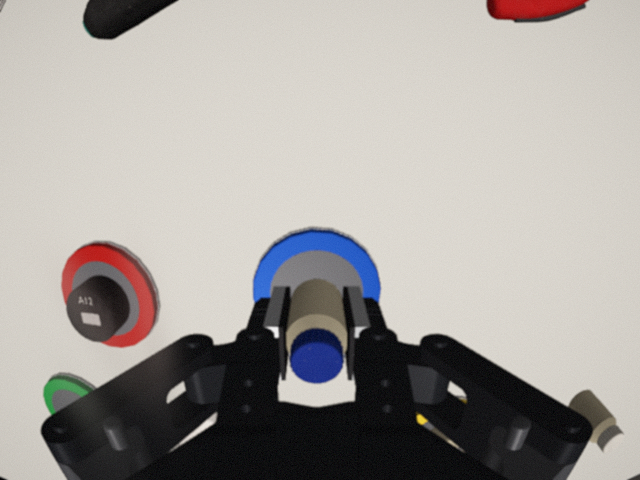

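Call:
send_rows(commands=[-1, 0, 0.01, 0, 0, 0, 0, -1, 0, 0.018, 0, 0, 0, 0, -1, 0, 0.022, 0, 0, 0, 0, -1, 0, 0.022, 0, 0, 0, 0, -1, 0, 0.022, 0, 0, 0, 0])

```text
clock: 15.95
ee_pos: [556.1, 7.1, 37.5]
tcp_rot: [-1.571, 0.001, 3.141]
ft_force: [-2.6, -0.3, 15.5]
opening: 22.1
```

Call:
send_rows(commands=[-1, 0, -0.003, 0, 0, 0, 0, -1, 0, -0.004, 0, 0, 0, 0, -0.2, 0, -0.004, 0, 0, 0, 0, -0.2, 0, -0.004, 0, 0, 0, 0, -0.2, 0, -0.004, 0, 0, 0, 0, 0, 0, -0.004, 0, 0, 0, 0, 0, 0, -0.004, 0, 0, 0, 0, 0, 0, -0.1, 0, 0, 0, 0, 0, 0, -0.3, 0, 0, 0, 0, 0, 0, -0.4, 0, 0, 0, 0, 0, 0, -0.4, 0, 0, 0, 0])

```text
clock: 17.05
ee_pos: [558.1, 7.0, 139.1]
tcp_rot: [-1.571, 0.008, 3.141]
ft_force: [-0.5, 0.7, -0.7]
opening: 42.8
```

Run:
```python
from h import *
s,p,d,T,W=wr("w13")
print(s["ee_pos"],s["clock"],s["ft_force"],s["opening"],s["tcp_rot"])
print(ringc(p,W,"blue"),topc(W,555,7,56,9))
```

```text
[558.11317882   7.04100621 139.11778854] 17.05 [-0.5429796   0.67244262 -0.69843731] 42.766194859918286 [-1.5713235   0.00759188  3.14121679]
(array([555.3,   6.5]), 29.6, 2156, array([560.6,   6.3], dtype=float32)) (array([554.7,   5.5]), array([553.7,   5.5]), 9.3, 793, np.float64(56.1))
```

View pics/w13.png

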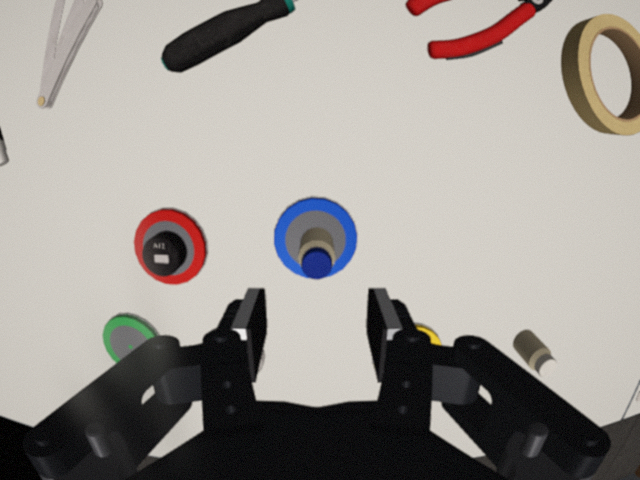

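Call:
send_rows(commands=[0, 0.39, 0, 0.762, 0, 0, 0, 0, 0.39, 0, 0.762, 0, 0, 0, 0, 0.39, 0, 0.762, 0, 0, 0, 0, 0.39, 0, 0.762, 0, 0, 0, 0, 0.39, 0, 0.762, 0, 0, 0, 0, 0.39, 0, 0.762, 0, 0, 0, 0, 0.39, 0, 0.762, 0, 0, 0])

```text
clock: 17.8
ee_pos: [458.3, -182.4, 134.8]
tcp_rot: [-1.572, -0.001, -3.141]
ft_force: [0.5, 0.7, -0.6]
opening: 42.8
```

Run:
```python
from h import *
s,p,d,T,W=wr("w14")
print(s["ee_pos"],s["clock"],s["ft_force"],s["opening"],s["tcp_rot"])
print(topc(W,458,-183,48,9))
```

```text
[ 458.25018065 -182.35432058  134.8201823 ] 17.8 [ 0.49356378  0.73919084 -0.61004317] 42.81200342613834 [-1.57201758e+00 -7.45145196e-04 -3.14092899e+00]
(array([ 458.7, -183.7]), array([ 457.6, -183.7]), 9.4, 761, np.float64(48.3))
```

View pics/w14.png

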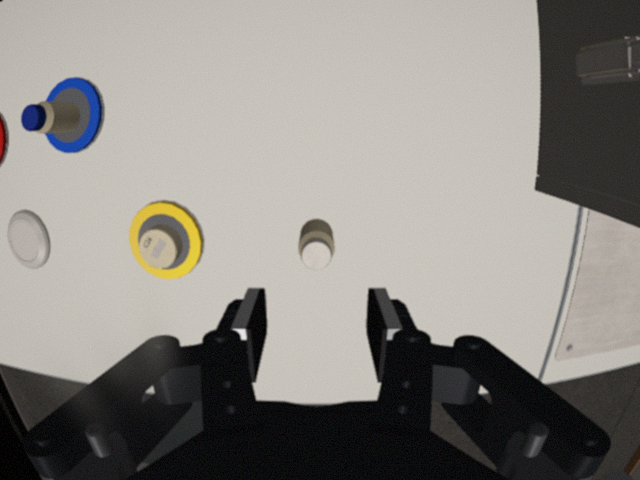

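Call:
send_rows(commands=[0, 0, 0.18, 0.002, 0, 0, 0, 0, 0, 0.34, 0.002, 0, 0, 0, 0, 0, 0.43, 0.002, 0, 0, 0, 0, 0, 0.43, 0.002, 0, 0, 0, 0, 0, 0.43, 0.002, 0, 0, 0, -1, 0, 0.43, 0.002, 0, 0, 0, -1, 0, 0.43, 0.002, 0, 0, 0, -1, 0, 0.43, 0.002, 0, 0, 0, -1, 0, 0.43, 0.002, 0, 0, 0, -1, 0, 0.43, 0.002, 0, 0, 0, -1, 0, 0.43, 0.002, 0, 0, 0])

```text
clock: 18.95
ee_pos: [459.1, -183.9, 29.4]
tcp_rot: [-1.57, 0.003, -3.141]
ft_force: [0.5, 1.4, 6.4]
opening: 22.1
```

Run:
```python
from h import *
s,p,d,T,W=wr("w15")
print(s["ee_pos"],s["clock"],s["ft_force"],s["opening"],s["tcp_rot"])
print(held(T,s["ee_pos"][2]-48))
```

```text
[ 459.11733528 -183.87475929   29.39948455] 18.95 [0.45389582 1.3507419  6.36206001] 22.105489449963205 [-1.57044908e+00  2.87426478e-03 -3.14137815e+00]
(2041, 'x', array([-7.7,  9.2]), 'z', array([-11.1,  10.1]), 'y', np.float64(-19.3))
```

View pics/w15.png

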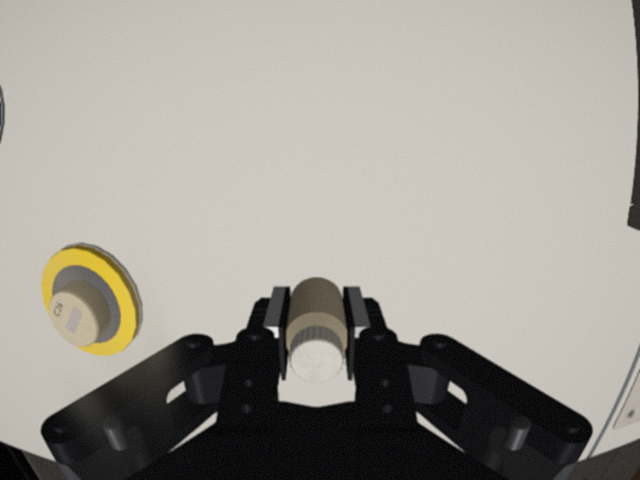

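Call:
send_rows(commands=[-1, 0, -0.1, 0, 0, 0, 0, -1, 0, -0.28, 0, 0, 0, 0, -1, 0, -0.4, 0, 0, 0, 0, -1, 0, -0.4, -0.96, 0, 0, 0, -1, 0, -0.4, -0.96, 0, 0, 0, -1, 0, -0.4, -0.96, 0, 0, 0, -1, 0, -0.4, -0.96, 0, 0, 0, -1, 0, -0.4, -0.96, 0, 0, 0, -1, 0, -0.4, -0.96, 0, 0, 0, -1, 0, -0.4, -0.96, 0, 0, 0])

```text
clock: 20.0
ee_pos: [457.9, 57.1, 128.4]
tcp_rot: [-1.571, 0.001, -3.139]
ft_force: [-1.0, -0.9, -0.4]
opening: 22.1
```

Call:
send_rows(commands=[-1, 0, 0, -0.452, 0, 0, 0, -1, 0, 0, -0.452, 0, 0, 0, -1, 0, 0, -0.452, 0, 0, 0, -1, 0, 0.2, -0.452, 0, 0, 0, -1, 0, 0.32, -0.452, 0, 0, 0, -1, 0, 0.348, -0.452, 0, 0, 0, -1, 0, 0.348, -0.452, 0, 0, 0, -1, 0, 0.348, -0.452, 0, 0, 0, -1, 0, 0.348, -0.452, 0, 0, 0])

```text
clock: 20.9
ee_pos: [459.1, 168.7, 42.5]
tcp_rot: [-1.572, 0.002, 3.14]
ft_force: [1.1, -0.7, -0.5]
opening: 21.9
```

Run:
```python
from h import *
s,p,d,T,W=wr("w16")
print(s["ee_pos"],s["clock"],s["ft_force"],s["opening"],s["tcp_rot"])
print(ringc(p,W,"green"),held(T,-19.2))
```

```text
[459.08429433 168.69847181  42.45055794] 20.9 [ 1.06824137 -0.69391    -0.53882611] 21.913271714743516 [-1.57161989e+00  2.49660166e-03  3.14021779e+00]
(array([458.8, 169. ]), 29.3, 3282, array([474.6, 169.3], dtype=float32)) (1986, 'x', array([-7.5,  9.2]), 'z', array([-11.2,   9.9]), 'y', np.float64(-19.3))
```

View pics/w16.png

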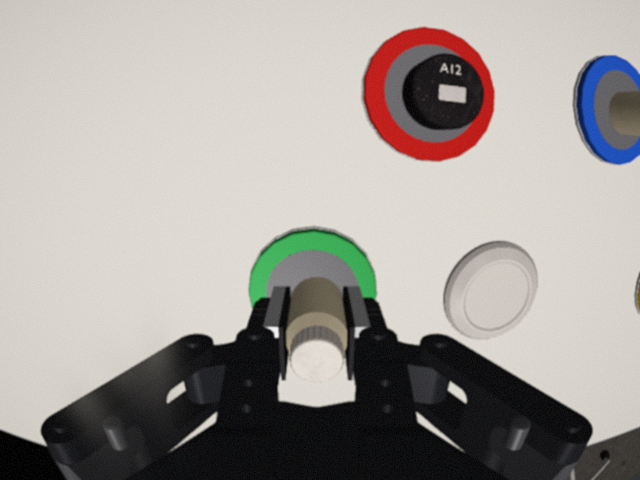

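Call:
send_rows(commands=[-1, 0, 0.01, -0.005, 0, 0, 0, -1, 0, 0.017, -0.005, 0, 0, 0, -1, 0, 0.019, -0.005, 0, 0, 0, -1, 0, 0.019, -0.005, 0, 0, 0, -1, 0, 0.019, -0.005, 0, 0, 0])

```text
clock: 21.45
ee_pos: [458.5, 170.7, 37.4]
tcp_rot: [-1.572, 0.001, -3.141]
ft_force: [-0.9, -0.2, 10.9]
opening: 21.9
```

Call:
send_rows(commands=[-1, 0, -0.002, 0, 0, 0, 0, -1, 0, -0.002, 0, 0, 0, 0, -0.2, 0, -0.002, 0, 0, 0, 0, -0.2, 0, -0.002, 0, 0, 0, 0, -0.2, 0, -0.002, 0, 0, 0, 0, 0, 0, -0.002, 0, 0, 0, 0, 0, 0, -0.002, 0, 0, 0, 0, 0, 0, -0.1, 0, 0, 0, 0, 0, 0, -0.3, 0, 0, 0, 0, 0, 0, -0.44, 0, 0, 0, 0, 0, 0, -0.44, 0, 0, 0, 0, 0, 0, -0.44, 0, 0, 0, 0])

```text
clock: 22.65
ee_pos: [458.3, 170.5, 147.0]
tcp_rot: [-1.572, 0.002, 3.142]
ft_force: [-1.0, 0.2, 0.5]
opening: 42.8
```

Run:
```python
from h import *
s,p,d,T,W=wr("w17")
print(s["ee_pos"],s["clock"],s["ft_force"],s["opening"])
print(ringc(p,W,"green"),topc(W,458,169,56,9))
for n in("top","scene"):
    p,d=imaging.get_image(n);cv2.imwrite(f"pics/{n}F.png",p);C=cloud(n,d)
    for k,x,y,h,r in[("black",549,117,26,15),("cream",454,-70,22,15),("bv",555,6,56,9),("wv",458,169,56,9),("tin",551,391,26,26),("fl",455,76,8,27)]:
        try: print(n,k,*topc(C,x,y,h,r))
        except Exception as e: print(n,k,e)
```

```text
[458.27111805 170.46087889 147.03767198] 22.65 [-1.00902523  0.17724221  0.48690599] 42.77432485214383
(array([458.1, 168.9]), 29.4, 1955, array([463.1, 168.9], dtype=float32)) (array([457.9, 169.1]), array([456.7, 169.2]), 9.4, 746, np.float64(56.2))
top black [555.5 111.4] [553.7 113.1] 13.0 53 25.4
top cream [454.5 -70.4] [454.9 -70.8] 15.0 128 22.1
top bv [555.    5.6] [554.3   5.3] 10.2 59 56.1
top wv [nan nan] [0. 0.] 0.0 0 nan
top tin [551.7 391.5] [552.4 392. ] 27.0 423 25.8
top fl [nan nan] [0. 0.] 0.0 0 nan
scene black [545.6 115.2] [546.2 115.9] 15.6 145 26.1
scene cream [450.7 -71.9] [451.1 -71.9] 15.7 229 22.4
scene bv [550.9   4.3] [551.5   6.6] 10.2 87 55.2
scene wv [454.4 167. ] [455.6 168.2] 10.1 72 55.6
scene tin [525.9 389.4] [529.4 393.5] 17.5 28 26.1
scene fl [451.2  74.2] [452.1  75. ] 27.1 475 7.9h.py:20: RuntimeWarning: Mean of empty slice.
  return P[:,:2].mean(0).round(1),np.round(c,1),round(rad,1),len(P),P[:,2].mean().round(1)
  ret = um.true_divide(
  ret = ret.dtype.type(ret / rcount)
```

View pics/w17.png

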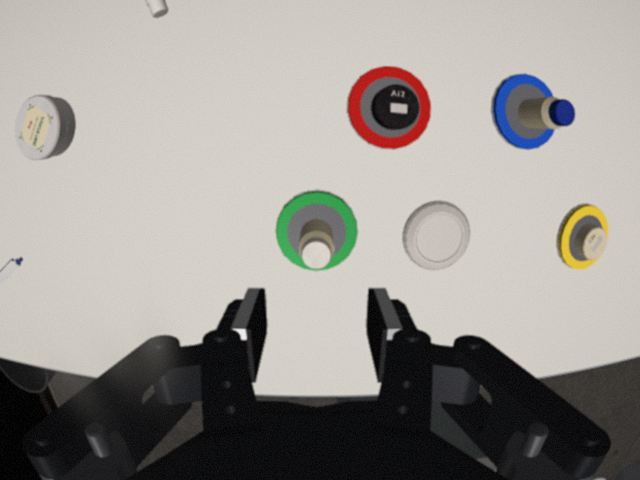

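View pics/sceneF.png

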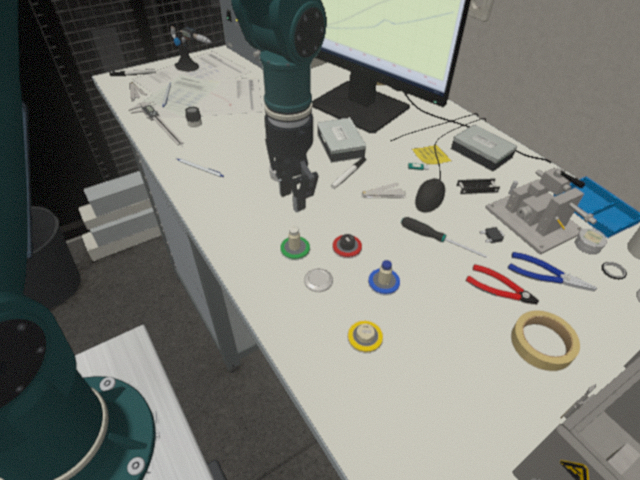

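The pictures show all four samples upright on their own pads, 1–2 mm off centre. The flange and tin haven't moved, and the gripper is clear.

```bash
python3 -c "
from rig import monitor,arm
print(arm.sign_off(),monitor.get_state()['clock'])"
```

```text
the job is handed in; nothing more can be done
the job is handed in; nothing more can be done
```

I stood all four samples upright on their pads, in the order listed: black mount on red, cream on yellow, blue-capped vial on blue and white-capped vial on green. I handed the job in at about 23 s; no verdict is reported.

- **Placement:** the wrist camera, looking right after each release, put each sample within about 1–2 mm of its pad's centre.
- **Forces:** the highest wrist force I read was 15.5 N, when I set the blue-capped vial down slightly hard. I read the force only at the end of each move, so brief peaks in between are not covered.
- **Tin and flange:** the tin read within 1 mm of its starting place from the top camera, and the flange the same from the scene camera.
- **Checks that failed or disagreed:**
  - At the end the arm blocked the top camera's view of the white-capped vial and flange and part of the black mount, so those three rest on the wrist and scene cameras.
  - The scene camera's view of the tin was also mostly blocked, so its reading there means nothing.
  - The top and scene cameras disagreed by 2–4 mm, mostly in x.

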